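Unhook the paint-cup tray from its cradle

ROBOT

A 6-joint arm with a two-finger parallel gripper is mounted at the origin on a cart in front of the work surface, level with it; the furniture and walls round the work are solid. World frame = base frame: x ahead of the robot, y to its left, z up, the work surface at z = 0. Lengths are in m, angles in degrees, forces in N, time in s.
With the tool pointing down it reaches from about 0.375 to 0.9 m from the base axis. Payload 3.1 kg.
Tool frame: the origin (TCP) lies at the very end of the fingers, on their centre line; the grasp point (between the pads) lies 19 mm behind it; z points along the fingers, y is the line along which they close (so a half turn about z gives the same grasp; the last joint's range is limited). The gripper opens to 87 mm and grips with 3 to 60 N. Pads are 19 mm wide; open, the fingers measure 117 mm over their backs; the gripper's body (75 mm by 190 mm) begins 51 mm behind the grasp point.
Start: joints at [62.481, 30.224, 82.088, -0, 67.689, -10.227], TCP at [0.186, 0.597, 0.223] pointing down, gripper open.
Joint ranges: [-176.69, 176.69], [-43.24, 126.21], [12.49, 139.97], [-82, 262], [0, 151.66], [-163.58, 163.58]. Speed limits (degrees/s): [159.86, 159.86, 180, 180, 180, 180].

INTERFACE

Orientations are given as a 3x3 rotation matrix whose columns are the frame's x, y, z axes.
In Python, from rig import bot, imaging gives the robot as it stands.
- The arm moves only by the tool drive_tool, never from a script. Its argument "deltas" is text: rows parted by semicolons, each of 5 numbers parted by spaces: the finger opening in mm, from 0 to 87, then the shift along the world's x, y, z in mm, then the turn about the world's z in rad. In form: jaw dx dy dz twist; .... A call has 1 to 12 rows; each row is the pose to reach, as a shift and turn from the pose commanded when the call began; what a row does not reach only later rows make up. A row lasts 1/10 s, in which the tool goes at most 50 mm and 8.59 degrees, less where a joint would pass 70% of its speed; a pose out of reach is approached as far as the arm can. A call with a gripper value outside its range is refused whole. The fingers move at their own pace and stop on an object; the grip force is fixed at half the most. Time passes only in rows, so rows that repeat a pose let the fingers close. It gives the time, the measured TCP pose, the force, the opening and the grip force at its end, in the units of the state.
- bot.read_state(): the state, without advancing time (a new reading comes with each control period).
- imaging.capture(name): name is "side" or "top"; returns the picture (420x560x3 uint8, red, green, blue); there is no depth.
- imaging.camera_model(name): a dict with "fx", "fy", "cx", "cy" (pixels), "T" (4x4, takes a point from camera to world coordinates). Camera axes: x right, y down, z forward; pixel columns grow to the right and rows downward; lengths in m; the calibration is good to about 2 mm. A picture is of the moment at which its call begins. camera_model takes no time and is no camera call.
- bot.hand_in(): hands the job in; it is judged then, once.
The state is a dict: "time_s": time; "joint_positions": joint angles; "qvel": joint speeds; "tau": joint torques, N m; "position": TCP position; "tcp_rot": TCP orientation; "force": force on the tool from outside, world axes, zero at the start; "moment": the same for the moment, N m; "opening": opening from 0.0 (shut) to 1.0 (fully open); "grasp_force": force on a finger pad.
Only numpy, scipy, OpenCV 4.12 (cv2) and the standard library are available. Lean on these libraries where they do the work, as an engineer would, in place of code of your own. Each camera call takes 0.05 s, during which the arm holds its last target. There are 200 camera calls.

TASK

Take the steel tray with the six round paint cups out of its cradle: lift its near end to tilt it back over the cradle's front lip while its tongue is still under the keeper, then draw it forward from under the keeper. Set it down flat in the middle of the cork mat, its length along the mat's length, and let go. Leave the other tray, the one with the straight channels, seated in its own cradle.

Things in the scene. Friction and masses are not known exactly. Their poses are not given: they have to be found in the camera images.
- cup_tray_grip (a point): Centre of the wooden grip bar (74 mm along x, 12 wide, 12 high) of the loose steel tray with six round cups, 0.25 kg. Tray 130 mm (x) x 90 (y), walls 14 high; bar centre over its middle, 56 above its underside. At its +x (far) end a tongue 60 wide, 4 thick, level with the underside, reaches 85 mm from the middle; its end turns up 10 high (the hook). z up. Starts seated in its cradle, in line with it.
- cup_cradle: Its fixed cradle, 176x112 mm. Origin: centre of underside; x from front lip to keeper (away from robot). Floor 6 up. Lip x -84..-78, 20 above floor. Keeper: roof x 63..86, its front edge turned down to 15 above floor; lifted straight, the tray's hook catches behind it. Tray middle at x -10, 3 mm play. Tilt near end up 10-18 deg, tongue end staying on the floor; pulled 30 mm to -x at that tilt it is free.
- mat_centre (a point): Centre of the upper face of a fixed cork mat, 180 mm long (x) x 130 mm wide (y), 4 mm thick, lying on the table. z up, x along its length.
- channel_tray_grip (a point): Centre of the grip bar of the other steel tray, of the same size and form but with straight lengthwise channels in place of cups. It is seated in a second, identical fixed cradle and must stay there.

How it is judged:
By the outcome, as a careful person would: the job done as asked, in the order asked, and still so for the second after the job is handed in, with the robot touching nothing.
It also fails if it takes over 45 s, if anything falls off the work surface, if the arm or the gripper's body presses on something with over 40 N, if the wrist force passes 120 N, or if a joint passes its speed limit or range.

## Working session

There is one attempt and no reset: what is moved stays moved. The work goes in short steps, Python scripts to look and compute and a tool call to move; the robot and the scene stay as the last step left them, time stands still between calls to the robot, and variables do not carry over. Pictures are saved under pics/ and viewed, at most 10 in all, crops included, and the job is handed in when it is done.

Besides the shell and the picture viewer there is one more tool, called after ">>>" as name(argument=value, ...) on one line, values as JSON. drive_tool: Moves the arm, as the interface text tells. Its arguments: {"type":"object","properties":{"deltas":{"type":"string"}},"required":["deltas"]}

```bash
ls; mkdir -p pics
python3 - <<'E'
from rig import bot, imaging
import cv2
for n in("side","top"):
    cv2.imwrite(f"pics/{n}0.png",imaging.capture(n)[:,:,::-1]); m=imaging.camera_model(n); print(n,m)
print(bot.read_state())
E
```

```text
pics
side {'fx': 381.3465970607788, 'fy': 381.3465970607788, 'cx': 282.26063638718335, 'cy': 215.7533459616688, 'T': array([[ 0.94031905, -0.21153112,  0.26656083,  0.25851657],
       [-0.34026041, -0.59548255,  0.72775228, -0.57065015],
       [ 0.00479006, -0.77501943, -0.63191925,  0.59575851],
       [ 0.        ,  0.        ,  0.        ,  1.        ]])}
top {'fx': 398.11002690651173, 'fy': 398.11002690651173, 'cx': 278.8857671185312, 'cy': 211.59760567024884, 'T': array([[-0.00229772, -0.98789691,  0.15509485,  0.36801929],
       [-0.99994451,  0.00386427,  0.00979984,  0.0429028 ],
       [-0.01028056, -0.15506373, -0.98785098,  0.92384617],
       [ 0.        ,  0.        ,  0.        ,  1.        ]])}
{'time_s': 0.1, 'joint_positions': array([ 6.24816221e+01,  3.02738728e+01,  8.21481407e+01, -2.50342198e-03,
        6.76914235e+01, -1.02286568e+01]), 'qvel': array([-0.05392344, -0.08986664, -0.15247938, -0.01528385,  0.08131601,
       -0.04606467]), 'tau': array([ 3.92874508e-04, -4.40988314e+01, -1.77151394e+01,  6.35372777e-02,
        5.34175336e-02, -3.30449438e-05]), 'position': array([0.18543891, 0.59616183, 0.22167203]), 'tcp_rot': array([[-9.54818937e-01,  2.97186851e-01, -8.78905591e-04],
       [ 2.97187987e-01,  9.54817339e-01, -1.77452920e-03],
       [ 3.11827554e-04, -1.95555427e-03, -9.99998039e-01]]), 'force': array([-0.69591412, -0.26596162,  0.50105581]), 'moment': array([-0.00262969, -0.05248988,  0.03691901]), 'grasp_force': 0.0, 'opening': 1.0000365015696682}
```

View pics/top0.png

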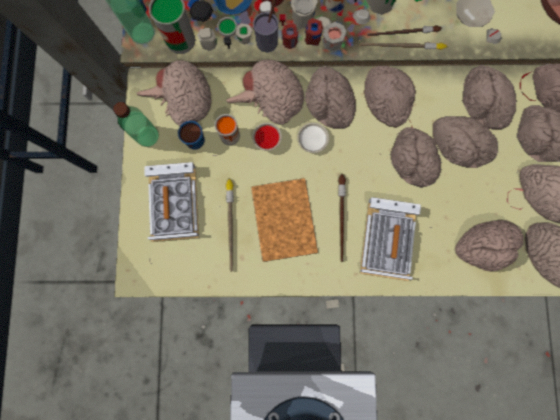

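View pics/side0.png

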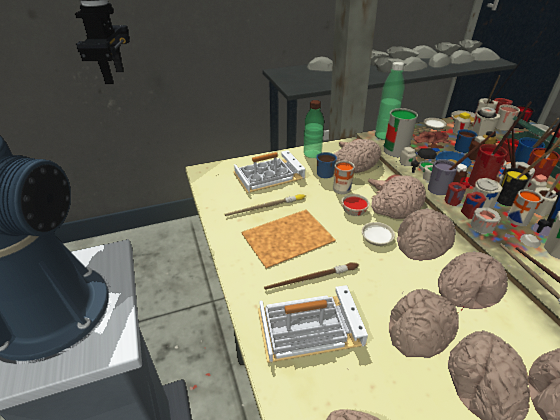

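The top view shows the cup tray at about (173,205), the mat at (285,220) and the channel tray at (390,240). The side view has the cup tray at (270,172), with a green bottle behind it at (314,130). Next I'll take close crops and colour masks.

```bash
cat > h.py <<'E'
import numpy as np, cv2
from rig import bot, imaging
def ray(n,u,v):
    m=imaging.camera_model(n);T=m["T"]
    d=T[:3,:3]@np.array([(u-m["cx"])/m["fx"],(v-m["cy"])/m["fy"],1]);return T[:3,3],d/np.linalg.norm(d)
def onz(n,u,v,z):
    o,d=ray(n,u,v);return o+d*(z-o[2])/d[2]
def tri(a,b):
    (o,d),(p,e)=ray("top",*a),ray("side",*b)
    s=np.linalg.lstsq(np.c_[d,-e],p-o,rcond=None)[0]
    x,y=o+s[0]*d,p+s[1]*e;return (x+y)/2,np.linalg.norm(x-y)
def proj(n,P):
    m=imaging.camera_model(n);q=np.linalg.inv(m["T"])@np.r_[P,1]
    return m["fx"]*q[0]/q[2]+m["cx"],m["fy"]*q[1]/q[2]+m["cy"]
def blob(im,box,lo,hi):
    """colour blob in box: centroid, minAreaRect"""
    x0,y0,x1,y1=box;h=cv2.cvtColor(im[y0:y1,x0:x1],cv2.COLOR_RGB2HSV)
    k=cv2.inRange(h,np.array(lo),np.array(hi))
    n,l,s,c=cv2.connectedComponentsWithStats(k);i=1+np.argmax(s[1:,4])
    p=np.argwhere(l==i)[:,::-1].astype(np.float32)+[x0,y0]
    r=cv2.minAreaRect(p.astype(np.float32));return p.mean(0),r,len(p),cv2.boxPoints(r)
E
python3 - <<'E'
from h import *
T=cv2.imread("pics/top0.png")[:,:,::-1].copy();S=cv2.imread("pics/side0.png")[:,:,::-1].copy()
a=cv2.resize(T[95:245,110:235],None,fx=3.2,fy=3.2,interpolation=cv2.INTER_CUBIC)
b=cv2.resize(S[140:200,225:315],(400,267),interpolation=cv2.INTER_CUBIC)
c=np.zeros((480,800,3),np.uint8);c[:,:400]=a;c[:267,400:]=b
cv2.imwrite("pics/crop.png",c[:,:,::-1])
lo,hi=(3,140,60),(16,255,255)
t=blob(T,(155,175,190,230),lo,hi);s=blob(S,(235,145,300,190),lo,hi)
print(t,s,tri(t[0],s[0]))
m=blob(T,(245,170,325,268),(5,90,60),(20,255,255));print(m)
print([onz("top",*p,.004).round(4) for p in m[3]],onz("top",*m[1][0],.004))
E
```

```text
(array([165.83206107, 202.70992366]), ((166.0, 202.5), (31.0, 4.0), 90.0), 131, array([[164., 187.],
       [168., 187.],
       [168., 218.],
       [164., 218.]], dtype=float32)) (array([264.32407407, 156.80555556]), ((264.17694091796875, 156.766845703125), (4.422237396240234, 24.734548568725586), 77.00537872314453), 108, array([[251.62918, 157.39325],
       [275.73032, 151.83145],
       [276.7247 , 156.14044],
       [252.62357, 161.70224]], dtype=float32)) (array([0.52434682, 0.3009114 , 0.06149996]), np.float64(0.00021481243643040228))
(array([283.74417521, 219.57921715]), ((283.6486511230469, 219.39190673828125), (76.60992431640625, 56.7176513671875), 80.53767395019531), 4292, array([[249.37837, 186.2703 ],
       [305.3243 , 176.94595],
       [317.91895, 252.51352],
       [261.973  , 261.83786]], dtype=float32))
[array([0.5733, 0.1217, 0.004 ]), array([ 0.5953, -0.0108,  0.004 ]), array([ 0.4168, -0.0375,  0.004 ]), array([0.3959, 0.0911, 0.004 ])] [0.49399896 0.04096513 0.004     ]
```

View pics/crop.png

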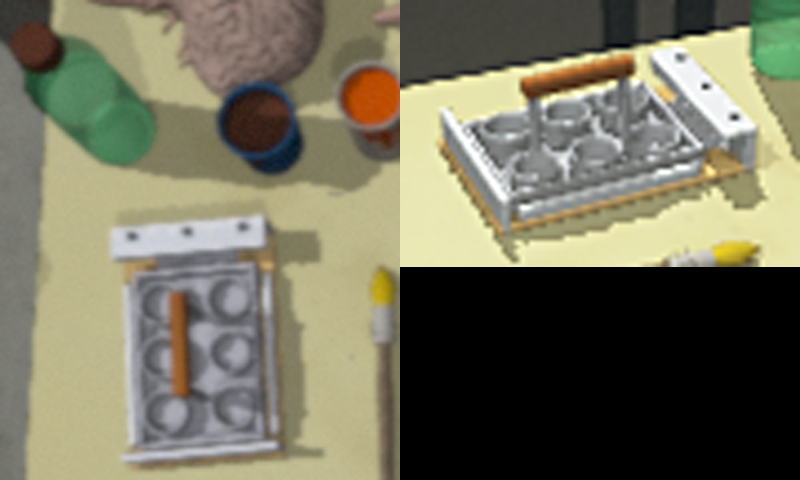

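The crop shows the tray seated and square in its cradle. The bar runs from (176,293) to (181,395) in the crop, and the keeper and lip edges slope about 5°. The bottle is further out at about (120,140). Now the yaw, the clearances and the move numbers.

Run:
```python
from h import *
T=cv2.imread("pics/top0.png")[:,:,::-1].copy()
def pts(box,lo,hi,z):
    x0,y0,x1,y1=box;k=cv2.inRange(cv2.cvtColor(T[y0:y1,x0:x1],cv2.COLOR_RGB2HSV),np.array(lo),np.array(hi))
    n,l,s,c=cv2.connectedComponentsWithStats(k);i=1+np.argmax(s[1:,4])
    return np.array([onz("top",u+x0,v+y0,z)[:2] for v,u in np.argwhere(l==i)])
for nm,b,lo,z in(("bar",(155,175,190,230),(3,140,60),.068),("mat",(245,170,325,268),(5,90,60),.004)):
    r=cv2.minAreaRect((pts(b,lo,(20,255,255),z)*1000).astype(np.float32))
    p=pts(b,lo,(20,255,255),z);v=cv2.fitLine((p*1000).astype(np.float32),cv2.DIST_L2,0,.01,.01).ravel();print(nm,r,p.mean(0),np.degrees(np.arctan(v[1]/v[0])))
f=lambda c,z:onz("top",c[0]/3.2+110,c[1]/3.2+95,z)
ln=lambda a,b:-np.degrees(np.arctan((b-a)[0]/(b-a)[1])*-1)
for nm,a,b,z in(("keeper front",(113,258),(268,245),.03),("keeper back",(112,225),(265,217),.03),("lip",(125,460),(275,447),.02)):
    A,B=f(a,z),f(b,z);print(nm,A,B,np.degrees(np.arctan2(-(A-B)[0],(A-B)[1])))
for nm,a,b in(("traywallL",(135,280),(140,440)),("R",(258,268),(262,432))):
    A,B=f(a,.02),f(b,.02);print(nm,A,B,np.degrees(np.arctan2((A-B)[1],(A-B)[0])))
print("bottle",f((122,142),0),"cap at heights",[f((37,48),z).round(3) for z in(.12,.15,.18,.22)])
s=bot.read_state();R=s["tcp_rot"];print("closing angle from y",np.degrees(np.arctan2(-R[0,1],R[1,1])),s["position"],s["force"])
```

```text
bar ((523.7945556640625, 298.6542053222656), (69.37017822265625, 8.770352363586426), 2.4382965564727783) [0.52313463 0.29899363] 4.737294Traceback (most recent call last):
  File "<stdin>", line 8, in <module>
  File "<stdin>", line 6, in pts
  File "h.py", line 7, in onz
    o,d=ray(n,u,v);return o+d*(z-o[2])/d[2]
        ~~~^^^^^^^
  File "h.py", line 4, in ray
    m=imaging.camera_model(n);T=m["T"]
ValueError: time passes only in moves, steps and waits
```

```bash
sed -i 's/^def ray/M={n:imaging.camera_model(n) for n in("side","top")}\ndef ray/; s/m=imaging.camera_model(n)/m=M[n]/' h.py
python3 - <<'E'
from h import *
T=cv2.imread("pics/top0.png")[:,:,::-1].copy()
x0,y0,x1,y1=245,170,325,268
k=cv2.inRange(cv2.cvtColor(T[y0:y1,x0:x1],cv2.COLOR_RGB2HSV),np.array((5,90,60)),np.array((20,255,255)))
k=cv2.morphologyEx(k,cv2.MORPH_OPEN,np.ones((3,3)))
P=np.array([onz("top",u+x0,v+y0,.004)[:2] for v,u in np.argwhere(k>0)])
print("mat",cv2.minAreaRect((P*1000).astype(np.float32)),P.mean(0))
f=lambda c,z:onz("top",c[0]/3.2+110,c[1]/3.2+95,z)
for nm,a,b,z in(("keeper front",(113,258),(268,245),.03),("keeper back",(112,225),(265,217),.03),("lip",(125,460),(275,447),.02)):
    A,B=f(a,z),f(b,z);print(nm,A,B,np.degrees(np.arctan2(-(A-B)[0],(A-B)[1])))
for nm,a,b in(("traywallL",(135,280),(140,440)),("R",(258,268),(262,432))):
    A,B=f(a,.02),f(b,.02);print(nm,A,B,np.degrees(np.arctan2((A-B)[1],(A-B)[0])))
print("bottle",f((122,142),0),"cap at heights",[f((37,48),z).round(3) for z in(.12,.15,.18,.22)])
s=bot.read_state();R=s["tcp_rot"];print("closing angle from y",np.degrees(np.arctan2(-R[0,1],R[1,1])),s["position"],s["force"])
E
```

```text
mat ((495.283203125, 40.89921569824219), (180.3582000732422, 131.2045440673828), 8.893753051757812) [0.49400518 0.04079247]
keeper front [0.59381406 0.36064371 0.03      ] [0.60292258 0.24861245 0.03      ] 4.648116048309538
keeper back [0.61842589 0.36260048 0.03      ] [0.62383969 0.2514418  0.03      ] 2.788294578948725
lip [0.44837508 0.34822944 0.02      ] [0.45731945 0.2413246  0.02      ] 4.782608924812262
traywallL [0.57978988 0.34728102 0.02      ] [0.46265781 0.33816644 0.02      ] 4.44947738628051
R [0.58833175 0.25769025 0.02      ] [0.46810444 0.25095896 0.02      ] 3.204531536824254
bottle [0.69170095 0.36896749 0.        ] cap at heights [array([0.715, 0.387, 0.12 ]), array([0.702, 0.374, 0.15 ]), array([0.69 , 0.361, 0.18 ]), array([0.672, 0.344, 0.22 ])]
closing angle from y -17.28875105487888 [0.18543891 0.59616183 0.22167203] [-0.69591412 -0.26596162  0.50105581]
```

>>> drive_tool(deltas="87 32 -30 -10 0.05; 87 64 -60 -20 0.1; 87 96 -90 -25 0.15; 87 128 -120 -30 0.2; 87 160 -150 -35 0.25; 87 192 -180 -40 0.3; 87 224 -210 -45 0.375; 87 256 -240 -50 0.375; 87 290 -270 -55 0.375; 87 316 -298 -60 0.375; 87 316 -298 -72 0.375; 87 316 -298 -72 0.375")

```text
time_s: 1.3
position: [0.5006, 0.2975, 0.1485]
tcp_rot: [[-0.997, -0.071, -0.005], [-0.071, 0.998, -0.001], [0.005, -0.001, -1.0]]
force: [-0.9, 1.2, 0.3]
opening: 1.003
grasp_force: 0.0
```

Run:
```python
from h import *
s=bot.read_state();R=s["tcp_rot"];print(s["position"],np.degrees(np.arctan2(-R[0,1],R[1,1])),s["force"],R[:,2])
im=np.vstack([cv2.resize(imaging.capture("side")[110:210,200:340],(560,400))]);t=imaging.capture("top")
c=np.zeros((400,800,3),np.uint8);c[:,:500]=im[:,30:530];c[:,500:]=cv2.resize(t[110:250,115:220],(300,400))
cv2.imwrite("pics/above.png",c[:,:,::-1])
```

```text
[0.5005888  0.29747515 0.1485475 ] 4.051125078842833 [-0.87426706  1.24011593  0.25473845] [-0.0047946  -0.00120877 -0.99998778]
```

View pics/above.png

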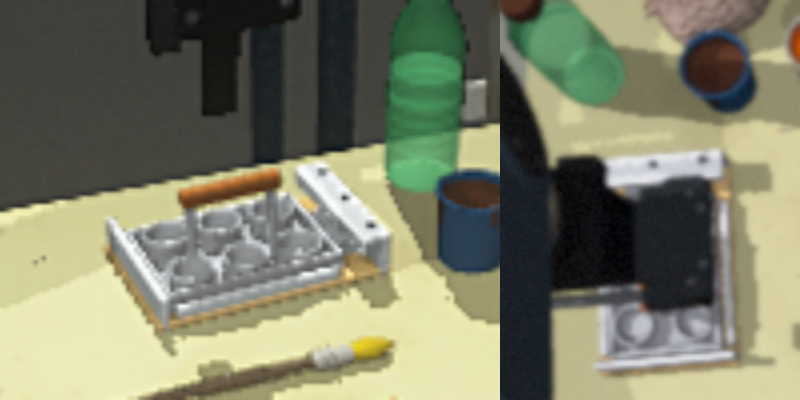

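The fingers at about (220,110) in the crop hang over the bar's near half, around (200,190). I'll descend and close.

>>> drive_tool(deltas="87 0 0 -25 0; 87 0 0 -50 0; 87 0 0 -75 0; 87 0 0 -92 0; 87 0 0 -105 0; 87 0 0 -105 0; 40 0 0 -105 0; 20 0 0 -105 0; 4 0 0 -105 0; 4 0 0 -105 0; 4 0 0 -105 0; 4 0 0 -105 0")

```text
time_s: 2.6
position: [0.5019, 0.2987, 0.0458]
tcp_rot: [[-0.997, -0.073, 0.0], [-0.073, 0.997, 0.0], [-0.0, 0.0, -1.0]]
force: [-0.4, -0.4, -0.4]
opening: 0.538
grasp_force: 0.0
```

>>> drive_tool(deltas="4 0 0 0 0; 4 0 0 0 0; 4 0 0 0 0; 4 0 0 0 0; 4 0 0 0 0; 4 0 0 0 0")

```text
time_s: 3.2
position: [0.5017, 0.2987, 0.0455]
tcp_rot: [[-0.997, -0.073, -0.0], [-0.073, 0.997, -0.0], [0.0, -0.0, -1.0]]
force: [0.5, 0.6, -0.4]
opening: 0.133
grasp_force: 30.0
```

>>> drive_tool(deltas="4 0 0 3 0; 4 0 0 6 0; 4 1 0 9 0; 4 1 0 9 0; 4 1 0 9 0")

```text
time_s: 3.7
position: [0.5028, 0.2987, 0.0546]
tcp_rot: [[-0.997, -0.073, 0.0], [-0.073, 0.997, 0.0], [-0.0, 0.0, -1.0]]
force: [0.4, -0.2, -2.7]
opening: 0.134
grasp_force: 30.0
```

```bash
cat > look.py <<'E'
import sys
from h import *
x0,y0,x1,y1=map(int,sys.argv[2:6])
s=bot.read_state();print(s["position"],s["force"],s["moment"],s["grasp_force"],s["opening"])
cv2.imwrite(f"pics/{sys.argv[1]}.png",cv2.resize(imaging.capture("side")[y0:y1,x0:x1],None,fx=6,fy=6,interpolation=cv2.INTER_CUBIC)[:600,:800,::-1])
E
python3 look.py l1 220 120 350 210
```

```text
[0.50277622 0.29874643 0.05464201] [ 0.44481562 -0.24043606 -2.68380557] [0.03397221 0.10266329 0.07083198] 29.99001801945269 0.13396692710882652
```

View pics/l1.png

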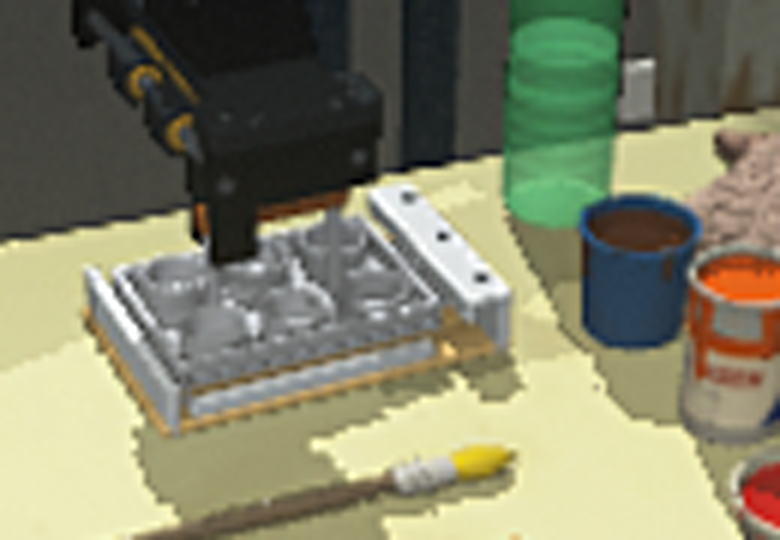

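The tray came up level, held firmly by friction, with about 9 mm of gap under it along (180-430, 340-400). I'll lift along an arc so the keeper turns it.

>>> drive_tool(deltas="4 0 0 2 0; 4 1 0 4 0; 4 2 0 6 0; 4 3.5 0 8 0; 4 5 0 10 0; 4 5 0 10 0; 4 5 0 10 0")

```text
time_s: 4.45
position: [0.5077, 0.2987, 0.0645]
tcp_rot: [[-0.997, -0.073, -0.0], [-0.073, 0.997, -0.0], [0.0, -0.0, -1.0]]
force: [-0.7, -0.2, -4.7]
opening: 0.137
grasp_force: 30.0
```

```bash
python3 look.py l2 220 120 350 210
```

```text
[0.5076781  0.29869376 0.06454947] [-0.67736103 -0.20162316 -4.7157411 ] [0.05822004 0.31882957 0.01915502] 29.998191744089127 0.13680952391386295
```

View pics/l2.png

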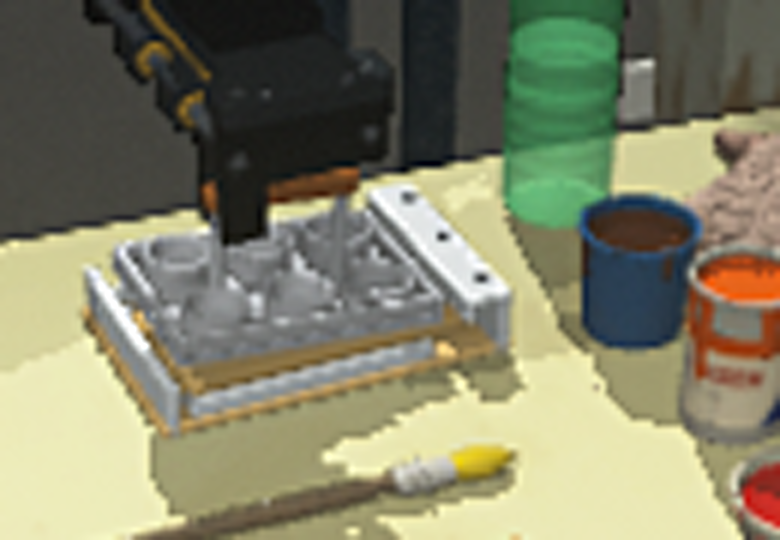

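Keeper contact is turning the tray: the near end is higher, about 5° of tilt, and the forces are small. Continuing the arc to about 15°.

>>> drive_tool(deltas="4 1.5 0 3 0; 4 3.5 0 6 0; 4 5.5 0 9 0; 4 8 0 12 0; 4 10 0 15 0; 4 10 0 15 0; 4 10 0 15 0")

```text
time_s: 5.2
position: [0.5178, 0.2987, 0.0798]
tcp_rot: [[-0.997, -0.073, 0.0], [-0.073, 0.997, 0.0], [-0.0, -0.0, -1.0]]
force: [0.5, 0.7, -4.6]
opening: 0.137
grasp_force: 30.0
```

```bash
python3 look.py l3 220 120 350 210
```

```text
[0.51778675 0.29871756 0.0797682 ] [ 0.45050564  0.66400204 -4.59051556] [0.04944269 0.14167463 0.05058506] 29.998368015512824 0.13706148502468662
```

View pics/l3.png

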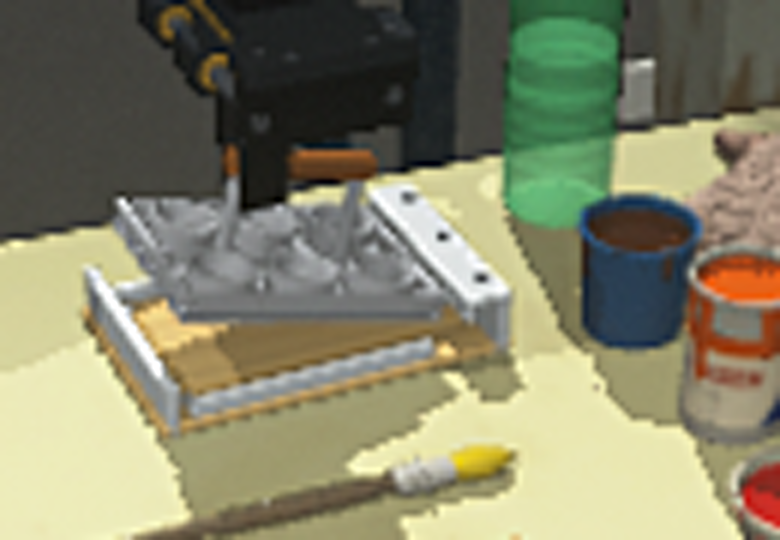

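The tilt is now about 13-15°, with the near wall at about (125,200) well above the lip at (90,270). I'll lower until the tongue end touches the floor.

>>> drive_tool(deltas="4 0 0 -2 0; 4 0 0 -4 0; 4 0 0 -5 0; 4 0 0 -6 0; 4 0 0 -6 0; 4 0 0 -6 0")

```text
time_s: 5.85
position: [0.5177, 0.2987, 0.0735]
tcp_rot: [[-0.997, -0.073, 0.0], [-0.073, 0.997, 0.0], [-0.0, 0.0, -1.0]]
force: [0.1, 0.6, -3.4]
opening: 0.133
grasp_force: 30.0
```

>>> drive_tool(deltas="4 0 0 -1 0; 4 0 0 -1.5 0; 4 0 0 -1.5 0; 4 0 0 -1.5 0")

```text
time_s: 6.25
position: [0.5177, 0.2987, 0.0721]
tcp_rot: [[-0.997, -0.073, 0.0], [-0.073, 0.997, -0.0], [-0.0, -0.0, -1.0]]
force: [0.1, 0.4, -3.6]
opening: 0.131
grasp_force: 30.0
```

>>> drive_tool(deltas="4 0 0 -0.7 0; 4 0 0 -1.5 0; 4 0 0 -1.5 0; 4 0 0 -1.5 0")

```text
time_s: 6.65
position: [0.5178, 0.2988, 0.0706]
tcp_rot: [[-0.997, -0.073, 0.0], [-0.073, 0.997, 0.0], [-0.0, 0.0, -1.0]]
force: [0.4, -0.6, -2.7]
opening: 0.131
grasp_force: 30.0
```

```bash
python3 look.py l4 220 120 350 210
```

```text
[0.51778577 0.29877449 0.07062318] [ 0.39986126 -0.64320313 -2.72554986] [ 0.05651655  0.09691644 -0.00277428] 29.99836826696992 0.13138487484270603
```

View pics/l4.png

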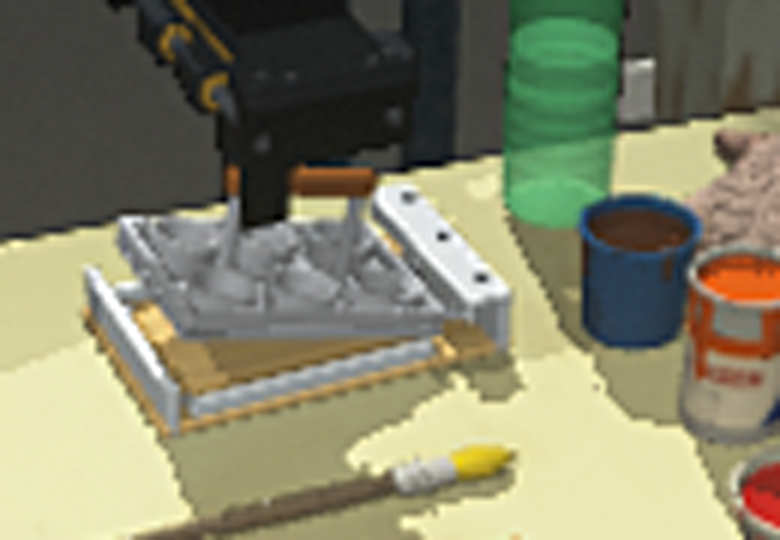

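The tongue end is near the floor under the keeper. I'll check the tilt from the slope of the tray's side edge, which runs (180,335)-(445,325) in the crop.

Run:
```python
from h import *
y=np.radians(4.2);ex=np.array([np.cos(y),np.sin(y),0]);ey=np.array([-np.sin(y),np.cos(y),0]);ez=np.array([0,0,1])
G=bot.read_state()["position"]+[0,0,.019]
pp=lambda P:((np.array(proj("side",P))-[220,120])*6).round(0)
for t in(10,12,14,16):
    a=np.radians(t);ux=np.cos(a)*ex-np.sin(a)*ez;uz=np.sin(a)*ex+np.cos(a)*ez
    f=lambda x,yy,z:G+ux*(x+.022)+ey*yy+uz*(z-.058)
    print(t,"side bottom",pp(f(-.065,-.045,0)),pp(f(.065,-.045,0)),"barTop",pp(f(-.037,0,.062)),pp(f(.037,0,.062)),"tip z",f(.085,0,0)[2],"tip x rel", (f(.085,0,0)-G)@ex)
```

```text
10 side bottom [182. 341.] [444. 321.] barTop [222. 164.] [372. 157.] tip z 0.013935336736861051 tip x rel 0.09530283526762429
12 side bottom [178. 338.] [439. 327.] barTop [222. 163.] [371. 162.] tip z 0.010655429661869692 tip x rel 0.0926029152110872
14 side bottom [174. 336.] [433. 332.] barTop [223. 162.] [371. 166.] tip z 0.007471746468758422 tip x rel 0.08979017276675086
16 side bottom [171. 333.] [428. 338.] barTop [223. 161.] [370. 170.] tip z 0.004388165985089253 tip x rel 0.08686803482801413
```

Tilt is about 12° and the tip is about 4 mm above the floor, so I'll lower 4.5 mm more.

>>> drive_tool(deltas="4 0 0 -1.5 0; 4 0 0 -3 0; 4 0 0 -4.5 0; 4 0 0 -4.5 0; 4 0 0 -4.5 0")

```text
time_s: 7.2
position: [0.5167, 0.2986, 0.0661]
tcp_rot: [[-0.997, -0.073, -0.002], [-0.073, 0.997, -0.0], [0.002, -0.0, -1.0]]
force: [-5.4, -0.4, 3.8]
opening: 0.134
grasp_force: 30.0
```

>>> drive_tool(deltas="4 0 0 -0.5 0; 4 0 0 -0.5 0; 4 0 0 -0.5 0")

```text
time_s: 7.5
position: [0.5164, 0.2986, 0.0656]
tcp_rot: [[-0.997, -0.073, -0.003], [-0.073, 0.997, -0.001], [0.003, -0.0, -1.0]]
force: [-6.2, -0.3, 4.1]
opening: 0.134
grasp_force: 30.0
```

>>> drive_tool(deltas="4 -3 -0.2 0.5 0; 4 -6 -0.5 0.5 0; 4 -9 -0.7 0.5 0; 4 -12 -0.9 0.5 0; 4 -15 -1.1 0.5 0; 4 -15 -1.1 0.5 0")

```text
time_s: 8.1
position: [0.5022, 0.2976, 0.066]
tcp_rot: [[-0.997, -0.073, -0.0], [-0.073, 0.997, -0.0], [0.001, -0.0, -1.0]]
force: [-0.2, 0.4, -0.8]
opening: 0.132
grasp_force: 30.0
```

```bash
python3 look.py l5 220 120 350 210
```

```text
[0.50219736 0.29760268 0.06603923] [-0.17867743  0.42336157 -0.82711672] [ 0.07768814 -0.00401402  0.02053961] 29.99985937960446 0.1324656777219969
```

View pics/l5.png

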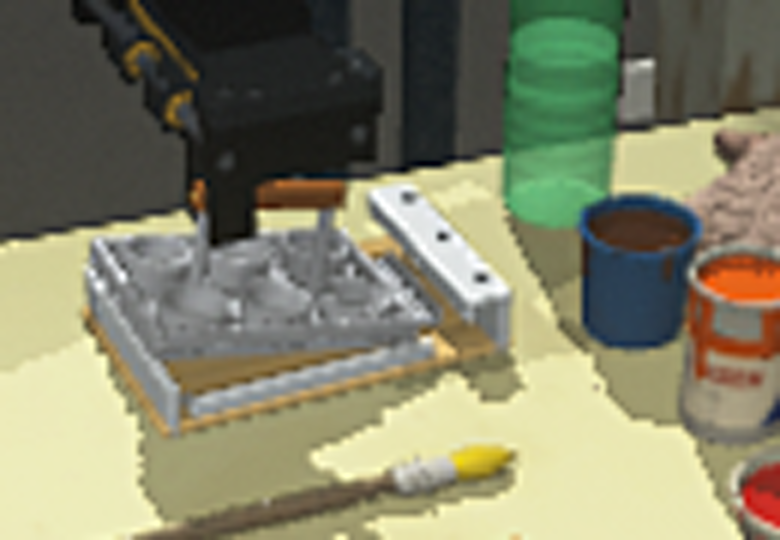

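The tray slides out freely. Its tongue shows at about (410,285), coming out from under the keeper, and the near end clears the lip. I'll keep pulling.

>>> drive_tool(deltas="4 -3 -0.2 0 0; 4 -6 -0.5 0 0; 4 -9 -0.7 0 0; 4 -12 -0.9 0 0; 4 -15 -1.1 0 0; 4 -18 -1.3 0.5 0; 4 -18 -1.3 0.5 0")

```text
time_s: 8.85
position: [0.4835, 0.2962, 0.0665]
tcp_rot: [[-0.997, -0.073, -0.002], [-0.073, 0.997, -0.001], [0.002, -0.0, -1.0]]
force: [-1.0, -0.7, -0.3]
opening: 0.136
grasp_force: 30.0
```

>>> drive_tool(deltas="4 -2 0 1 0; 4 -5 -0.3 3 0; 4 -7 -0.5 6 0; 4 -8 -0.6 9 0; 4 -8 -0.6 12 0; 4 -8 -0.6 12 0")

```text
time_s: 9.45
position: [0.4772, 0.2959, 0.0792]
tcp_rot: [[-0.997, -0.073, 0.001], [-0.073, 0.997, 0.0], [-0.001, 0.0, -1.0]]
force: [-0.5, -0.1, -3.9]
opening: 0.137
grasp_force: 30.0
```

```bash
python3 look.py l6 220 110 350 210
```

```text
[0.47722471 0.29590945 0.07915688] [-0.49439912 -0.08701981 -3.86621331] [ 0.04663347  0.09587204 -0.01547305] 29.999887514859438 0.1365662152161335
```

View pics/l6.png

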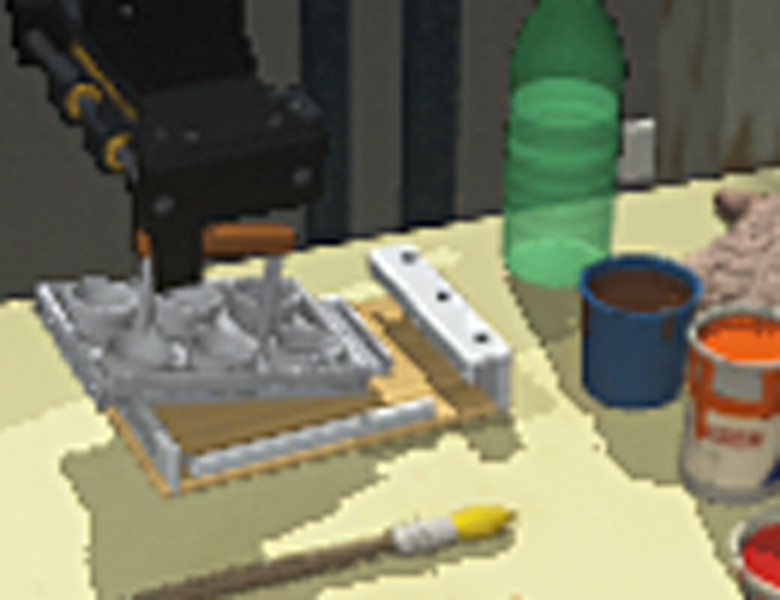

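The tray is clear of the keeper, held tilted about 12° and above the lip. I'll lift it and carry it over the mat.

>>> drive_tool(deltas="4 0 0 12 0; 4 0 0 25 0; 4 0 0 38 0; 4 0 0 50 0; 4 0 -15 50 0.01; 4 -1 -40 50 0.02; 4 -1 -65 50 0.03; 4 -2 -90 50 0.04; 4 -2 -115 50 0.05; 4 -3 -140 50 0.06; 4 -3 -165 50 0.07; 4 -3 -190 50 0.082")

```text
time_s: 10.7
position: [0.4741, 0.1048, 0.1297]
tcp_rot: [[-0.988, -0.155, 0.002], [-0.155, 0.988, -0.0], [-0.002, -0.0, -1.0]]
force: [0.5, 0.9, -4.1]
opening: 0.133
grasp_force: 30.0
```

>>> drive_tool(deltas="4 -1 -22 0 0; 4 -1 -44 0 0; 4 -1 -60 0 0; 4 -1 -68 0 0; 4 -1 -68 -10 0; 4 -1 -68 -20 0; 4 -1 -68 -30 0; 4 -1 -68 -30 0; 4 -1 -68 -30 0")

```text
time_s: 11.6
position: [0.4723, 0.0384, 0.0978]
tcp_rot: [[-0.988, -0.156, -0.002], [-0.156, 0.988, 0.0], [0.002, 0.001, -1.0]]
force: [1.0, -0.7, -3.3]
opening: 0.133
grasp_force: 30.0
```

Run:
```python
from h import *
s=bot.read_state();R=s["tcp_rot"];print(s["position"],np.degrees(np.arctan2(-R[0,1],R[1,1])),s["force"])
S=imaging.capture("side");lo,hi=(3,140,60),(14,255,200)
# bar visible part in side view
G=s["position"]+[0,0,.019];u,v=map(int,proj("side",G));print(u,v)
b=blob(S,(u-30,v-20,u+35,v+12),lo,hi);print(b[0],b[1],b[2])
```

```text
[0.47225309 0.03836907 0.09783201] 8.949739245703245 [ 0.99075014 -0.73005265 -3.34463542]
278 198
[273.9047619  200.04761905] ((273.5, 200.0), (6.0, 3.0), 90.0) 21
```

>>> drive_tool(deltas="4 0 -0.5 -15 0; 4 0.5 -0.8 -28 0; 4 0.5 -0.8 -32 0; 4 0.5 -0.8 -35 0; 4 0.5 -0.8 -38 0; 4 0.5 -0.8 -41 0; 4 0.5 -0.8 -44 0; 4 0.5 -0.8 -47 0; 4 0.5 -0.8 -50 0; 4 0.5 -0.8 -52 0; 4 0.5 -0.8 -53 0; 4 0.5 -0.8 -53 0")

```text
time_s: 12.85
position: [0.4733, 0.0369, 0.0454]
tcp_rot: [[-0.988, -0.155, -0.0], [-0.155, 0.988, 0.0], [0.0, 0.0, -1.0]]
force: [-2.9, -0.6, 0.5]
opening: 0.137
grasp_force: 30.0
```

>>> drive_tool(deltas="4 0 0 -0.5 0; 4 0 0 -1 0; 4 0 0 -1.5 0; 4 0 0 -1.5 0; 4 0 0 -1.5 0")

```text
time_s: 13.35
position: [0.4733, 0.0369, 0.0441]
tcp_rot: [[-0.988, -0.155, 0.0], [-0.155, 0.988, -0.0], [-0.0, -0.0, -1.0]]
force: [-2.3, -0.9, 1.8]
opening: 0.135
grasp_force: 30.0
```

>>> drive_tool(deltas="4 0 0 -0.5 0; 4 0 0 -1 0; 4 0 0 -1 0; 20 0 0 -1 0; 40 0 0 -1 0; 60 0 0 -1 0; 60 0 0 -1 0; 60 0 0 -1 0; 60 0 0 -1 0; 60 0 0 -1 0")

```text
time_s: 14.35
position: [0.4733, 0.0369, 0.043]
tcp_rot: [[-0.988, -0.155, 0.0], [-0.155, 0.988, -0.0], [-0.0, -0.0, -1.0]]
force: [-0.8, 0.1, -0.4]
opening: 0.657
grasp_force: 0.0
```

>>> drive_tool(deltas="60 0 0 10 0; 60 0 0 30 0; 60 0 0 60 0; 60 0 0 100 0; 60 0 30 140 0; 60 0 70 170 0; 60 0 110 190 0; 60 0 150 190 0; 60 0 190 190 0; 60 0 230 190 0; 60 0 230 190 0; 60 0 230 190 0")

```text
time_s: 15.55
position: [0.4725, 0.2674, 0.2334]
tcp_rot: [[-0.988, -0.157, -0.0], [-0.157, 0.988, -0.001], [0.0, -0.001, -1.0]]
force: [-0.8, 0.7, 0.2]
opening: 0.687
grasp_force: 0.0
```

Run:
```python
from h import *
T=imaging.capture("top");S=imaging.capture("side");s=bot.read_state();print(s["time_s"],s["position"])
x0,y0,x1,y1=235,160,335,275
hsv=cv2.cvtColor(T,cv2.COLOR_RGB2HSV)[y0:y1,x0:x1]
def P(k,z):return np.array([onz("top",u+x0,v+y0,z)[:2] for v,u in np.argwhere(k>0)])*1000
k=cv2.inRange(hsv,np.array((0,0,50)),np.array((179,60,255)))
n,l,st,c=cv2.connectedComponentsWithStats(k);i=1+np.argmax(st[1:,4]);k=(l==i).astype(np.uint8)*255
k=cv2.morphologyEx(k,cv2.MORPH_OPEN,np.ones((5,5)))
print("tray",cv2.minAreaRect(P(k,.018).astype(np.float32)))
lo,hi=(3,140,60),(16,255,255)
for n,b in(("top",None),("chan",None)):pass
# bar: triangulate near the expected place
E0=np.array([.4945,.041,.060]);tu,tv=map(int,proj("top",E0));su,sv=map(int,proj("side",E0));print(tu,tv,su,sv)
a=blob(T,(tu-7,tv-22,tu+8,tv+23),lo,(16,255,170));b=blob(S,(su-30,sv-14,su+30,sv+12),lo,(16,255,170))
print(a[:3],b[:3],tri(a[0],b[0]))
e=np.array([np.cos(np.radians(8.9)),np.sin(np.radians(8.9)),0])*.037
print("expect side bar ends",proj("side",E0-e),proj("side",E0+e))
# whether the channel tray moved
A=cv2.imread("pics/top0.png")[:,:,::-1];print("chan diff",np.abs(A[190:285,355:430].astype(int)-T[190:285,355:430]).mean())
```

```text
15.65 [0.47283385 0.26598006 0.23317935]
tray ((505.9787902832031, 42.350589752197266), (151.75987243652344, 91.048828125), 8.691457748413086)
283 215 287 216
(array([282.84210526, 204.89473684]), ((283.0500183105469, 205.1500244140625), (11.700428009033203, 2.52982234954834), 71.56505584716797), 19) (array([287.62393162, 217.41880342]), ((288.20001220703125, 216.59999084472656), (5.05964469909668, 31.62277603149414), 71.56504821777344), 117) (array([0.50874091, 0.04525053, 0.05230101]), np.float64(0.022548535909881567))
expect side bar ends (np.float64(272.54602865878144), np.float64(221.34959494403017)) (np.float64(301.59973524084484), np.float64(211.29386880122695))
chan diff 25.373520467836258
```

The tray lies centred to within about 2 mm and flat, with yaw within 0.3°. The image difference over the channel tray needs a check by number.

Run:
```python
from h import *
for n,b in(("top",(385,215,405,265)),("side",(270,290,340,325))):
    A=cv2.imread(f"pics/{n}0.png")[:,:,::-1].copy();B=imaging.capture(n)
    for I in(A,B):
        r=blob(I,b,(3,120,40),(18,255,255));print(n,r[0],r[1],r[2])
    g=[cv2.Canny(cv2.cvtColor(I,cv2.COLOR_RGB2GRAY),40,120) for I in(A,B)]
    w=(355,190,430,285) if n=="top" else (255,280,370,370)
    a,c=[x[w[1]:w[3],w[0]:w[2]]>0 for x in g];print("edges",a.sum(),c.sum(),(a&cv2.dilate(c.astype(np.uint8),np.ones((3,3))).astype(bool)).sum())
    print("means",A[w[1]:w[3],w[0]:w[2]].mean(),B[w[1]:w[3],w[0]:w[2]].mean(),np.abs(A[195:215,365:425].astype(int)-B[195:215,365:425]).mean())
```

```text
top [395.12962963 241.40123457] ((395.1036071777344, 241.0670623779297), (5.079850673675537, 32.35643768310547), 6.34019136428833) 162
top [395.06206897 240.96551724] ((394.8746643066406, 241.0449981689453), (4.845239162445068, 32.3677864074707), 6.842772960662842) 145
edges 1453 1439 1339
means 150.27775438596493 158.64930994152047 27.489444444444445
side [305.40243902 306.30487805] ((305.54461669921875, 306.28240966796875), (7.798129558563232, 42.05791091918945), 81.02737426757812) 328
side [305.47384615 306.35384615] ((305.55926513671875, 306.3705139160156), (7.7020368576049805, 42.064971923828125), 80.90972137451172) 325
edges 2201 2255 2046
means 174.47780998389695 160.47001610305958 1.0780555555555555
```

```bash
python3 -c "
from rig import bot;print(bot.hand_in())"
```

```text
the job is handed in; nothing more can be done
None
```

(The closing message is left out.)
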